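# Load the spring jig with one plate from the stack

## Robot

A 6-joint arm with a two-finger parallel gripper is mounted at the origin on the work surface. World frame = base frame: x ahead of the robot, y to its left, z up, the work surface at z = 0. Lengths are in m, angles in degrees, forces in N, time in s.
With the tool pointing down it reaches from about 0.35 to 0.925 m from the base axis. Payload 6.4 kg.
Tool frame: the origin (TCP) lies on the mounting face of the last link; the fingertips stand finger_overhang ahead of it and the grasp point (between the pads) lies 180 mm ahead of it (finger_overhang is the distance from the TCP to the fingertips, in m); x points along the fingers, z is the direction in which the jaws open and shut, and the axes are right-handed (so a half turn about x gives the same grasp; the last joint's range is limited). The gripper opens to 94 mm and grips with 3 to 60 N. Pads are 16 mm wide; open, the fingers measure 119 mm over their backs; the gripper's body (75 mm by 177 mm) begins 78 mm behind the grasp point.
Start: joints at [-82.225, 14.043, 89.255, -0, 76.702, -9.975], TCP at [0.198, -0.619, 0.405] pointing down, gripper open.
Joint ranges: [-179.41, 179.41], [-58.25, 129.5], [7.25, 145.43], [-54.29, 234.29], [11.92, 165.04], [-157.13, 157.13]. Speed limits (degrees/s): [147.25, 147.25, 180, 180, 180, 180].

## Interface

Orientations are given as a 3x3 rotation matrix whose columns are the frame's x, y, z axes.
In Python, from workcell import * gives the robot as it stands.
- The arm moves only by the tool move_arm, never from a script. Its argument "plan" is a list of rows, each an object with "dp": the shift along the tool's x, y, z in cm, a list of three; "dr": the turn, a rotation vector about the tool's x, y, z in degrees, a list of three. In form: [{"dp": [x, y, z], "dr": [wx, wy, wz]}, ...]. A call has exactly 8 rows; each row shifts and turns the pose as measured when the row begins, along the tool's axes as they then stand; what a row does not reach is not made up. A row lasts 1/10 s, in which the tool goes at most 50 mm and 8.59 degrees, less where a joint would pass 70% of its speed; a pose out of reach is approached as far as the arm can. A call is refused whole if a number of a shift passes 5 or a number of a turn 8.59, either way. A call with a gripper value outside its range is refused whole. "hand" is the finger opening in cm, from 0 to 9.4, set as the call begins (left out, the last holds). The fingers move at their own pace and stop on an object; the grip force is fixed at half the most. Time passes only in rows, so rows that do not move let the fingers close, or fill a call up. It gives the time, the measured TCP pose, the force and the opening at its end, in the units of the state.
- state(): the state, without advancing time (a new reading comes with each control period).
- get_image(name): name is "scene" or "side" or "wrist"; returns the picture (400x640x3 uint8, red, green, blue); there is no depth.
- camera_params(name): a dict with "mtx" (3x3 intrinsics, pixels), "extrinsics" (4x4, takes a point from world to camera coordinates). Camera axes: x right, y up, looking along -z (the intrinsics and any distortion apply to the point x, -y, -z); pixel columns grow to the right and rows downward; lengths in m; the calibration is good to about 2 mm. A picture is of the moment at which its call begins: read the wrist's pose just before it. camera_params takes no time and is no camera call; for the wrist camera it gives the pose at the moment of the call.
- hand_in(): hands the job in, once; it reports no verdict.
The state is a dict: "time_s": time; "joint_positions": joint angles; "joint_velocities": joint speeds; "tau": joint torques, N m; "tcp_pos": TCP position; "ee_rot": TCP orientation; "ft_force": force on the tool from outside, world axes, zero at the start; "torque": the same for the moment, N m; "gripper_width": opening from 0.0 (shut) to 1.0 (fully open).
Only numpy, scipy, OpenCV 4.12 (cv2) and the standard library are available. Lean on these libraries where they do the work, as an engineer would, in place of code of your own. Each camera call takes 0.05 s, during which the arm holds its last target. There are 200 camera calls.

## Task

Take the top plate, and only that one, off the stack and load it into the empty drilling jig: nose under the keeper bar, pressed against the sprung stop, then the tail laid down inside the tail ledge, so that the plate lies flat on the rail, held by the spring between stop and ledge. Let go of it, and leave the rest of the stack, the already loaded jig and everything else on the bench where they are.

Things in the scene. Friction and masses are not known exactly. Their poses are not given: they have to be found in the camera images.
- plate_1: The plate to be loaded, the top one of a stack of four identical dark stamped steel plates with a key pattern. 120 x 56 x 10 mm, 0.3 kg: body 94 x 56 mm and, at the -x end, a centred tongue 26 mm long, 30 mm wide (the nose). Origin: middle of the 120 mm length, on the underside; x from nose (-60 mm) to tail (+60 mm), y across, z up.
- plate_1_nose (a point): Middle of the end face of the top plate's nose, at half thickness.
- plate_2: The second plate of the stack, lying directly under the top one, a little askew. 120 x 56 x 10 mm, 0.3 kg: body 94 x 56 mm and, at the -x end, a centred tongue 26 mm long, 30 mm wide (the nose). Origin: middle of the 120 mm length, on the underside; x from nose (-60 mm) to tail (+60 mm), y across, z up.
- pallet: The wooden board 150 x 80 x 12 mm under the stack; origin under its centre, x along its length. The four plates lie on it, 10 mm each, nose roughly to its -x.
- jig_empty: The empty drilling jig, grey base with bright aluminium blocks, fixed to the bench. Base 176 x 100 x 8 mm (x from -98 to +78 mm); origin on the bench under the middle of the plate's place; z up. The plate lies lengthwise on a rail 34 mm wide, top at z = 20 mm; beside the rail is only the base, so fingers have room. Keeper and sprung stop at the -x end, tail ledge at the +x end.
- jig_empty_seat (a point): Point on top of the empty jig's rail (20 mm above the bench) where the origin of a properly loaded plate lies; axes as the jig's: the nose points to -x, under the keeper.
- jig_empty_keeper (a point): Middle of the underside of the keeper bar, 16 mm above the rail's top. The bar, 18 mm long in the jig's x (x from -64 to -46 mm) and 8 mm thick, bridges a tunnel for the nose between two posts 36 mm apart. Behind it a spring housing, x from -96 to -80 mm, up to z = 42 mm.
- jig_empty_ledge (a point): Middle of the top edge of the tail ledge's face (the face looks to -x, at the jig's x = +60 mm), 7 mm above the rail's top. Cheeks 62 mm apart (x from 52 to 72 mm, 6 mm above the rail) flank the tail.
- jig_empty_stop (a joint): Travel of the sprung stop in the empty jig (m): 0 with its face out at x = -55 mm (under the keeper), up to 0.009 pushed in towards -x. Pushing takes 5 N at 0, 8.6 N at 0.009. A loaded plate holds it at 0.005.
- jig_loaded: The other jig, the same in every size, already loaded with a plate. Axes as those of the empty jig.
- plate_loaded: The plate already in the other jig. 120 x 56 x 10 mm, 0.3 kg: body 94 x 56 mm and, at the -x end, a centred tongue 26 mm long, 30 mm wide (the nose). Origin: middle of the 120 mm length, on the underside; x from nose (-60 mm) to tail (+60 mm), y across, z up.
- ball_finial: Bystander: ball finial 42 mm across, 50 mm high, standing; origin under its foot.
- collar: Bystander: steel collar, 42 mm across, 26 mm high; origin under its centre.
- hammer: Bystander: hammer lying on the bench to the left.
- rosette: Bystander: stamped rosette, 80 mm across, 20 mm high.
- wrench: Bystander: wrench lying on the bench beyond the jigs.
- square_finial: Bystander: square stepped finial about 100 mm long, 30 mm wide, lying beyond the jigs.
- paint_can: Bystander: can, 70 mm across, 90 mm high, standing to the right.
Mind the look-alikes: they are no part of the job. What is shaped like the plate_1 but yellow is not meant.

How it is judged (in metres and radians):
On the way:
1. the top plate is lifted clear of the stack, alone (z of plate_1 in the frame of plate_2 above 0.03 m and distance of plate_2 from where it was at the start of the episode below 0.015 m), for 0.2 s.
At the end, for the whole second after the job is handed in: Plate 1 flat on the empty jig's rail (2 mm in height, 0.03 rad), nose under the keeper, within 3 mm lengthwise, 5 mm sideways and 0.08 rad of the seat, sprung stop held in over 3 mm; at rest; second stack plate within 15 mm and the loaded jig's plate within 10 mm of their starts (x of plate_1 in the frame of jig_empty_seat between -0.003 and 0.003 m and y of plate_1 in the frame of jig_empty_seat between -0.005 and 0.005 m and z of plate_1 in the frame of jig_empty_seat between -0.002 and 0.002 m and angle between plate_1's own z axis and vertical below 0.03 rad and angle between the x axis of plate_1 and the x axis of jig_empty_seat, either way round below 0.08 rad and x of plate_1_nose in the frame of jig_empty_seat below -0.055 m and value of joint jig_empty_stop above 0.003 m and linear speed of plate_1 below 0.02 m/s and distance of plate_2 from where it was at the start of the episode below 0.015 m and distance of plate_loaded from where it was at the start of the episode below 0.01 m); the robot touches nothing.
It fails at once if the second plate of the stack is dragged or lifted (more than 15 mm) (distance of plate_2 from where it was at the start of the episode above 0.015 m).
It fails at once if the plate in the loaded jig is shifted more than 10 mm (distance of plate_loaded from where it was at the start of the episode above 0.01 m).
It fails at once if a bystander is pushed more than 25 mm (distance of any of ball_finial, collar, hammer, rosette, wrench, square_finial, paint_can from where it was at the start of the episode above 0.025 m).
It also fails if it takes over 56 s, if anything falls off the work surface, if the arm or the gripper's body presses on something with over 40 N, if the wrist force passes 120 N, or if a joint passes its speed limit or range.

## Working session

There is one attempt and no reset: what is moved stays moved. The work goes in short steps, Python scripts to look and compute and a tool call to move; the robot and the scene stay as the last step left them, time stands still between calls to the robot, and variables do not carry over. Pictures are saved under pics/ and viewed, about 8 in all and at most 12, crops included, and the job is handed in when it is done.

Besides the shell and the picture viewer there is one more tool, called by a JSON object that holds its "name" and its "arguments", one argument or row to a line. move_arm: Moves the arm, as the interface text tells. Its arguments: {"type":"object","properties":{"plan":{"type":"array","items":{"type":"object","properties":{"dp":{"type":"array","items":{"type":"number"}},"dr":{"type":"array","items":{"type":"number"}}}}},"hand":{"type":"number"}},"required":["plan"]}

```bash
mkdir -p pics
cat > h.py <<'E'
from workcell import *
import numpy as np, cv2
def snap(n,f):
    P=camera_params(n); im=get_image(n); cv2.imwrite('pics/'+f,im[...,::-1]); np.savez('pics/'+f+'.npz',m=P['mtx'],e=P['extrinsics']); return im
def ray(f,px):
    d=np.load('pics/'+f+'.npz'); K=np.array(d['m']);E=np.array(d['e'])
    c=np.linalg.inv(K)@[px[0],px[1],1.]; c=np.array([c[0],-c[1],-c[2]]); R=E[:3,:3]
    return -R.T@E[:3,3], R.T@c
def at(f,px,z):
    o,d=ray(f,px); return (o+d*(z-o[2])/d[2]).round(4)
def proj(f,p):
    d=np.load('pics/'+f+'.npz'); c=d['e'][:3,:3]@np.array(p)+d['e'][:3,3]; q=d['m']@[c[0],-c[1],-c[2]]; return (q[:2]/q[2]).round(1)
E
python3 - <<'E'
from h import *
for n in ('scene','side','wrist'): snap(n,n+'0.png')
a=[cv2.imread(f'pics/{n}0.png') for n in ('scene','side','wrist')]
s=state(); print(s); print({k:v for k,v in camera_params('wrist').items() })
print(camera_params('scene'))
E
```

```text
{'time_s': 0.15, 'joint_positions': array([-8.22266748e+01,  1.40721741e+01,  8.93054301e+01, -9.20418205e-04,
        7.67036679e+01, -9.97535681e+00]), 'joint_velocities': array([ 0.09232129, -0.10020413, -0.25302163, -0.00645911,  0.14252897,
        0.02657584]), 'tau': array([-1.52885218e-05, -4.16270649e+01, -3.14979601e+01,  6.85069081e-02,
        3.16424074e-02, -8.60407067e-05]), 'tcp_pos': array([ 0.19812776, -0.6188965 ,  0.4038613 ]), 'ee_rot': array([[-2.07343599e-04,  9.52401706e-01,  3.04845776e-01],
       [ 1.40331654e-03,  3.04845759e-01, -9.52400700e-01],
       [-9.99998994e-01,  2.30320930e-04, -1.39972888e-03]]), 'ft_force': array([-0.13132789,  0.54085196, -0.63917507]), 'torque': array([-0.00187202,  0.05339159,  0.00258926]), 'gripper_width': 1.0013302151400156}
{'mtx': array([[281.30145353,   0.        , 318.3093351 ],
       [  0.        , 281.30145353, 195.43071757],
       [  0.        ,   0.        ,   1.        ]]), 'extrinsics': array([[ 0.30516147, -0.95229898, -0.00176947, -0.64808114],
       [ 0.92186296,  0.29587334, -0.25025517,  0.02559541],
       [ 0.23884128,  0.07473702,  0.9681783 , -0.38982729],
       [ 0.        ,  0.        ,  0.        ,  1.        ]])}
{'mtx': array([[379.76328435,   0.        , 317.46539411],
       [  0.        , 379.76328435, 200.58232331],
       [  0.        ,   0.        ,   1.        ]]), 'extrinsics': array([[ 0.69875146,  0.71535442, -0.00380274, -0.39579382],
       [-0.53834493,  0.52933607,  0.65573475,  0.26210898],
       [ 0.47109568, -0.45614842,  0.75498177, -1.74539002],
       [ 0.        ,  0.        ,  0.        ,  1.        ]])}
```

View pics/scene0.png

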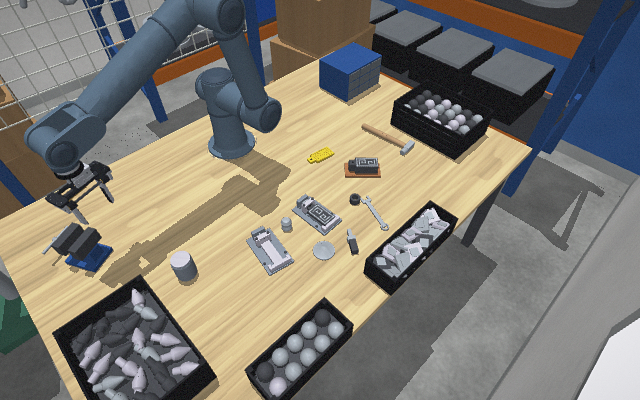

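View pics/side0.png

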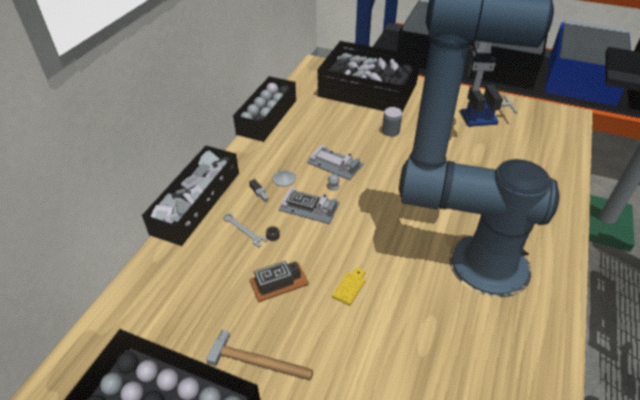

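The scene view shows the stack at about (363,166), the loaded jig at (318,213) and the empty jig at (270,249). The side view agrees. The yellow decoy is at (320,156).

Run:
```python
from h import *
print('stack',at('scene0.png',(363,162),.05),'loaded',at('scene0.png',(318,212),.03),'empty',at('scene0.png',(270,249),.02))
print('side stack',at('side0.png',(277,275),.05),'empty',at('side0.png',(333,161),.02), 'loaded',at('side0.png',(307,203),.03))
print('keeper end empty', at('scene0.png',(255,232),.04), at('scene0.png',(285,265),.02))
print('can',at('scene0.png',(182,265),.05))
s=state(); o,d=ray('wrist0.png',(318,195)); print('cam in tool',s['ee_rot'].T@(o-s['tcp_pos']), s['ee_rot'].T@d)
```

```text
stack [0.5377 0.2946 0.05  ] loaded [ 0.587  -0.0171  0.03  ] empty [ 0.5828 -0.2503  0.02  ]
side stack [0.5356 0.3014 0.05  ] empty [ 0.5788 -0.2416  0.02  ] loaded [ 0.5773 -0.005   0.03  ]
keeper end empty [ 0.5004 -0.2493  0.04  ] [ 0.6692 -0.2555  0.02  ]
can [ 0.444  -0.5111  0.05  ]
cam in tool [ 0.02133652  0.07296327 -0.0011094 ] [ 0.96851483 -0.24895778 -0.00161035]
```

{"name": "move_arm", "arguments": {
  "plan": [
    {"dp": [0, 4.4, -2.3], "dr": [0, 0, 0]},
    {"dp": [0, 4.4, -2.3], "dr": [0, 0, 0]},
    {"dp": [0, 4.4, -2.3], "dr": [0, 0, 0]},
    {"dp": [0, 4.4, -2.3], "dr": [0, 0, 0]},
    {"dp": [0, 4.4, -2.3], "dr": [0, 0, 0]},
    {"dp": [0, 4.4, -2.3], "dr": [0, 0, 0]},
    {"dp": [0, 4.4, -2.3], "dr": [0, 0, 0]},
    {"dp": [0, 4.4, -2.3], "dr": [0, 0, 0]}
  ]
}}

```text
time_s: 0.95
tcp_pos: [0.4779, -0.3356, 0.4014]
ee_rot: [[-0.002, 0.956, 0.293], [0.003, 0.293, -0.956], [-1.0, -0.001, -0.004]]
ft_force: [-0.4, -0.2, -1.0]
gripper_width: 1.001
```

{"name": "move_arm", "arguments": {
  "plan": [
    {"dp": [2, 3.5, -1.8], "dr": [0, 0, 0]},
    {"dp": [2, 3.5, -1.8], "dr": [0, 0, 0]},
    {"dp": [1, 3.5, -1.8], "dr": [0, 0, 0]},
    {"dp": [0, 0, 0], "dr": [6, 0, 0]},
    {"dp": [0, 0, 0], "dr": [6, 0, 0]},
    {"dp": [0, 0, 0], "dr": [5.7, 0, 0]},
    {"dp": [0, 0, 0], "dr": [0, 0, 0]},
    {"dp": [0, 0, 0], "dr": [0, 0, 0]}
  ]
}}

```text
time_s: 1.75
tcp_pos: [0.5689, -0.2416, 0.347]
ee_rot: [[-0.005, 1.0, -0.009], [0.006, -0.009, -1.0], [-1.0, -0.005, -0.005]]
ft_force: [-1.1, -0.5, -0.4]
gripper_width: 1.0
```

Run:
```python
from h import *
snap('wrist','w1.png'); s=state(); print(s['tcp_pos'],s['ee_rot'].round(3),s['time_s'])
```

```text
[ 0.56882741 -0.24170406  0.34704058] [[-0.005  1.    -0.01 ]
 [ 0.006 -0.01  -1.   ]
 [-1.    -0.005 -0.006]] 1.8
```

View pics/w1.png

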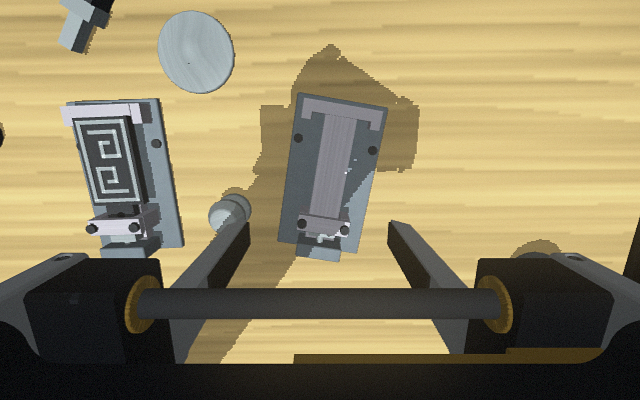

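Run:
```python
from h import *
im=cv2.imread('pics/w1.png')[85:270,270:400]
cv2.imwrite('pics/c1.png',cv2.resize(im,None,fx=3.2,fy=3.2,interpolation=cv2.INTER_CUBIC))
import workcell; print([n for n in dir(workcell) if not n.startswith('_')], getattr(workcell,'finger_overhang',None))
```

```text
['IKError', 'camera_params', 'finger_overhang', 'get_image', 'hand_in', 'state'] 0.1992
```

View pics/c1.png

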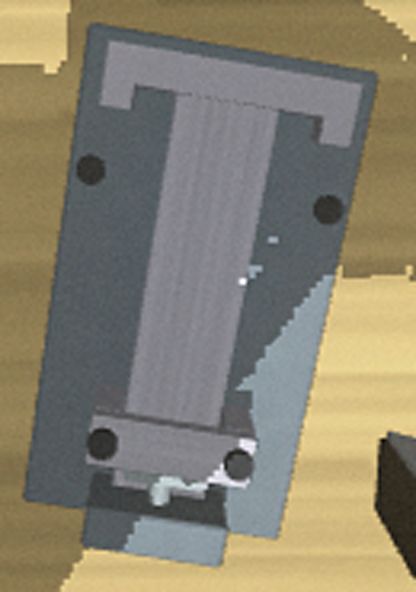

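The wrist view shows the empty jig with its tail end up in the picture, base corners at crop (90,25), (377,72), (25,500) and (278,538), and the keeper at about (170,440). Next I fit its pose.

```bash
cat >> h.py <<'E'
from scipy.optimize import least_squares
def fit(f,pts,lines,x0,s,off):
    # pts: (u,v,xj,yj,z); lines: (u,v,yj,z)
    def r(p):
        c,sn=np.cos(p[2]),np.sin(p[2]); R=np.array([[c,-sn],[sn,c]]); o=[]
        for u,v,x,y,z in pts: o+=list(R.T@(at(f,(u/s+off[0],v/s+off[1]),z)[:2]-p[:2])-[x,y])
        for u,v,y,z in lines: o.append((R.T@(at(f,(u/s+off[0],v/s+off[1]),z)[:2]-p[:2]))[1]-y)
        return np.array(o)*1000
    q=least_squares(r,x0,loss='soft_l1',diff_step=1e-3); print(q.x,np.degrees(q.x[2]),r(q.x).round(1)); return q.x
E
python3 - <<'E'
from h import *
m=.001
fit('w1.png',[(90,25,.078,.05,.008),(377,72,.078,-.05,.008),(25,500,-.098,.05,.008),(278,538,-.098,-.05,.008)],
 [(177,97,.017,.02),(277,108,-.017,.02),(127,410,.017,.02),(220,425,-.017,.02)],[.58,-.25,-.1],3.2,(270,85))
E
```

```text
[ 0.5871856  -0.25336162 -0.16671698] -9.552179599956222 [-1.4 -1.3 -1.1  1.2  1.4 -0.5  1.2  1.2 -0.5  0.7 -0.3 -0.1]
```

{"name": "move_arm", "arguments": {
  "plan": [
    {"dp": [0, -0.3, -5], "dr": [0, 0, 0]},
    {"dp": [0, -0.3, -5], "dr": [0, 0, 0]},
    {"dp": [0, -0.3, -5], "dr": [0, 0, 0]},
    {"dp": [0, -0.3, -5], "dr": [0, 0, 0]},
    {"dp": [0, -0.3, -5], "dr": [0, 0, 0]},
    {"dp": [0, -0.3, -5], "dr": [0, 0, 0]},
    {"dp": [0, -0.3, -5], "dr": [0, 0, 0]},
    {"dp": [0, -0.3, -5], "dr": [0, 0, 0]}
  ]
}}

```text
time_s: 2.6
tcp_pos: [0.5481, 0.1563, 0.3508]
ee_rot: [[0.001, 1.0, -0.013], [0.003, -0.013, -1.0], [-1.0, 0.001, -0.003]]
ft_force: [0.5, -0.0, 0.5]
gripper_width: 0.998
```

{"name": "move_arm", "arguments": {
  "plan": [
    {"dp": [0, -0.3, -5], "dr": [0, 0, 0]},
    {"dp": [0, -0.3, -5], "dr": [0, 0, 0]},
    {"dp": [0, -0.3, -3], "dr": [0, 0, 0]},
    {"dp": [0, 0, 0], "dr": [0, 0, 0]},
    {"dp": [0, 0, 0], "dr": [0, 0, 0]},
    {"dp": [0, 0, 0], "dr": [0, 0, 0]},
    {"dp": [0, 0, 0], "dr": [0, 0, 0]},
    {"dp": [0, 0, 0], "dr": [0, 0, 0]}
  ]
}}

```text
time_s: 3.4
tcp_pos: [0.5393, 0.289, 0.3523]
ee_rot: [[0.003, 1.0, -0.003], [0.004, -0.003, -1.0], [-1.0, 0.003, -0.004]]
ft_force: [-0.1, 0.7, 0.5]
gripper_width: 0.999
```

Run:
```python
from h import *
im=snap('wrist','w2.png'); s=state(); print(s['tcp_pos'],s['ee_rot'].round(3),s['time_s'])
cv2.imwrite('pics/c2.png',cv2.resize(im[40:240,210:450,::-1],None,fx=3,fy=3,interpolation=cv2.INTER_CUBIC))
```

```text
[0.53936606 0.28896657 0.35228803] [[ 0.003  1.    -0.003]
 [ 0.004 -0.003 -1.   ]
 [-1.     0.003 -0.004]] 3.45
```

View pics/c2.png

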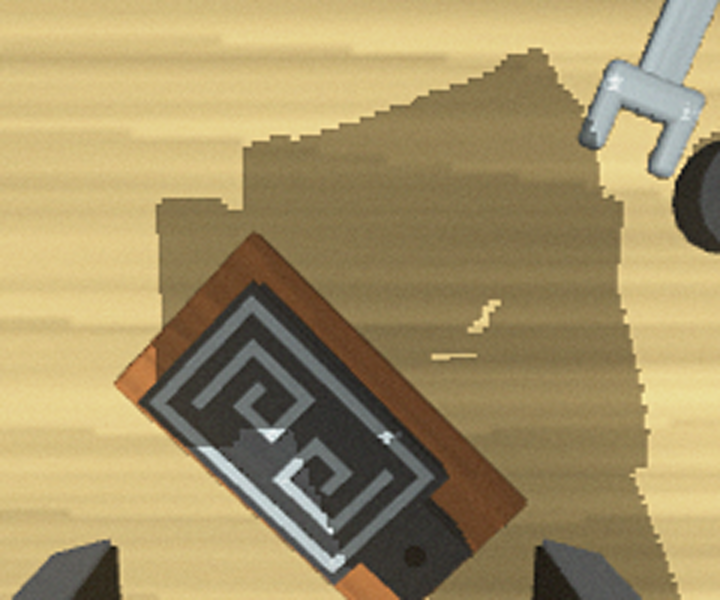

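The wrist crop shows the stack at about 45° with the nose to the lower right. The plate's tail corners are at (147,402) and (260,285), and its body front corners at (447,472) and (338,580).

Run:
```python
from h import *
p=fit('w2.png',[(147,402,.06,.028,.052),(260,285,.06,-.028,.052),(447,472,-.034,-.028,.052),(338,580,-.034,.028,.052)],[],[.53,.29,.78],3,(210,40))
s=state(); print(s['ee_rot'].T@(np.r_[p[:2],0]-s['tcp_pos']))
```

```text
[0.54128738 0.29062085 0.7873146 ] 45.109803882934656 [-1.9 -0.8 -2.2  0.7  3.   1.   1.6 -0.9]
[ 3.52296311e-01  7.01853644e-04 -3.22950210e-04]
```

{"name": "move_arm", "arguments": {
  "plan": [
    {"dp": [1, -0.3, 0], "dr": [-7.5, 0, 0]},
    {"dp": [1, -0.3, 0], "dr": [-7.5, 0, 0]},
    {"dp": [1, -0.3, 0], "dr": [-7.5, 0, 0]},
    {"dp": [1, -0.3, 0], "dr": [-7.5, 0, 0]},
    {"dp": [1, -0.3, 0], "dr": [-7.5, 0, 0]},
    {"dp": [1, -0.3, 0], "dr": [-7.5, 0, 0]},
    {"dp": [0.5, -0.2, 0], "dr": [0, 0, 0]},
    {"dp": [0, 0, 0], "dr": [0, 0, 0]}
  ]
}}

```text
time_s: 4.25
tcp_pos: [0.5232, 0.2766, 0.2861]
ee_rot: [[0.006, 0.694, 0.72], [0.004, 0.72, -0.694], [-1.0, 0.007, 0.001]]
ft_force: [-0.6, 0.5, 0.1]
gripper_width: 1.0
```

Run:
```python
from h import *
im=snap('wrist','w3.png'); s=state(); print(s['tcp_pos'],s['ee_rot'].round(3),s['time_s'])
cv2.imwrite('pics/c3.png',cv2.resize(im[90:350,220:420,::-1],None,fx=2.3,fy=2.3,interpolation=cv2.INTER_CUBIC))
```

```text
[0.52338961 0.27671223 0.28660883] [[ 0.007  0.694  0.72 ]
 [ 0.004  0.72  -0.694]
 [-1.     0.008  0.002]] 4.3
```

View pics/c3.png

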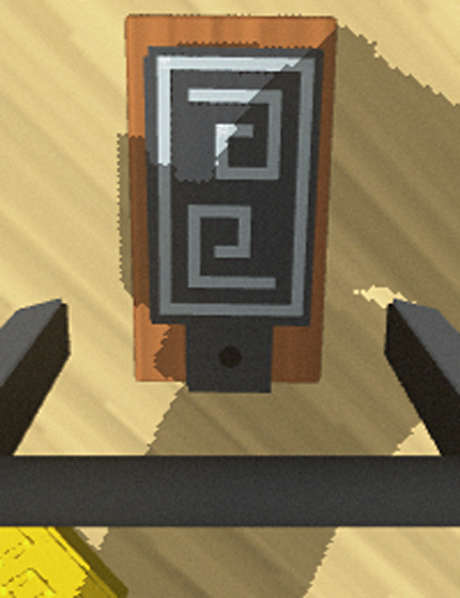

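The close view shows the top plate's corners at crop (149,47), (323,50), (308,325) and (151,322), and the nose end at (188,391)-(271,391). The yellow decoy at lower left is clear of the gripper.

Run:
```python
from h import *
p=fit('w3.png',[(149,47,.06,.028,.052),(323,50,.06,-.028,.052),(308,325,-.034,-.028,.052),(151,322,-.034,.028,.052),(188,391,-.06,.015,.052),(271,391,-.06,-.015,.052)],[],[.541,.29,.78],2.3,(220,90))
s=state(); R=s['ee_rot']
g=np.r_[p[:2]+.005*np.array([np.cos(p[2]),np.sin(p[2])]),.044+.1992]
print(R.T@(g-s['tcp_pos']), 'tool y yaw',np.degrees(np.arctan2(R[1,1],R[0,1])), 'tilt',R[:,0])
```

```text
[0.54117888 0.29292798 0.7866556 ] 45.07204592127706 [-1.  -0.5 -1.   0.4  0.3  0.7  0.5 -0.1  0.1 -0.2  0.6 -0.2]
[0.0436374  0.02867914 0.00156776] tool y yaw 46.069111324760954 tilt [ 0.00675154  0.00435431 -0.99996773]
```

{"name": "move_arm", "arguments": {
  "plan": [
    {"dp": [0, 1.5, 0.1], "dr": [1, 0, -0.4]},
    {"dp": [0.2, 1.4, 0.05], "dr": [0, 0, 0]},
    {"dp": [1, 0, 0], "dr": [0, 0, 0]},
    {"dp": [1, 0, 0], "dr": [0, 0, 0]},
    {"dp": [1, 0, 0], "dr": [0, 0, 0]},
    {"dp": [0.4, 0, 0], "dr": [0, 0, 0]},
    {"dp": [0, 0, 0], "dr": [0, 0, 0]},
    {"dp": [0, 0, 0], "dr": [0, 0, 0]}
  ]
}}

```text
time_s: 5.1
tcp_pos: [0.5454, 0.2955, 0.2495]
ee_rot: [[0.003, 0.713, 0.701], [-0.001, 0.701, -0.713], [-1.0, 0.002, 0.002]]
ft_force: [0.2, 0.0, -0.3]
gripper_width: 0.999
```

```bash
cat > g.py <<'E'
from h import *
import sys
def rep(g,yaw):
    s=state(); R=s['ee_rot']; print('t',s['time_s'],'tcp',s['tcp_pos'].round(4),'dp cm',(100*R.T@(np.array(g)-s['tcp_pos'])).round(2),'yaw',np.degrees(np.arctan2(R[1,1],R[0,1])).round(2),'want',yaw,'x axis',R[:,0].round(4),'F',s['ft_force'].round(1),'w',s['gripper_width'],
     'tilt y,z deg',np.degrees([R[:2,0]@R[:2,1],R[:2,0]@R[:2,2]]).round(2))
E
python3 -c "
from g import *
rep([.54118+.0035,.29293+.0035,.2437],45.07)"
```

```text
t 5.1 tcp [0.5454 0.2955 0.2495] dp cm [ 0.58  0.02 -0.12] yaw 44.48 want 45.07 x axis [ 3.e-03 -6.e-04 -1.e+00] F [ 0.2  0.  -0.3] w 0.9994359412623475 tilt y,z deg [0.1  0.14]
```

{"name": "move_arm", "arguments": {
  "plan": [
    {"dp": [0.3, 0, -0.1], "dr": [-0.5, 0, 0]},
    {"dp": [0.25, 0, 0], "dr": [0, 0, 0]},
    {"dp": [0, 0, 0], "dr": [0, 0, 0]},
    {"dp": [0, 0, 0], "dr": [0, 0, 0]},
    {"dp": [0, 0, 0], "dr": [0, 0, 0]},
    {"dp": [0, 0, 0], "dr": [0, 0, 0]},
    {"dp": [0, 0, 0], "dr": [0, 0, 0]},
    {"dp": [0, 0, 0], "dr": [0, 0, 0]}
  ]
}}

```text
time_s: 5.9
tcp_pos: [0.545, 0.2963, 0.245]
ee_rot: [[0.005, 0.707, 0.707], [0.0, 0.707, -0.707], [-1.0, 0.004, 0.004]]
ft_force: [-1.0, 0.2, 0.3]
gripper_width: 0.999
```

```bash
python3 -c "
from g import *
rep([.54118+.0035,.29293+.0035,.2437],45.07)"
```

```text
t 5.9 tcp [0.545  0.2963 0.245 ] dp cm [ 0.13 -0.02 -0.03] yaw 45.01 want 45.07 x axis [ 5.4e-03  2.0e-04 -1.0e+00] F [-1.   0.2  0.3] w 0.9990550173921949 tilt y,z deg [0.23 0.21]
```

Fingertips are at z ≈ 45.8 mm. I'll go 1.5 mm lower and close.

{"name": "move_arm", "arguments": {
  "plan": [
    {"dp": [0.15, 0, 0], "dr": [0, 0, 0]},
    {"dp": [0, 0, 0], "dr": [0, 0, 0]},
    {"dp": [0, 0, 0], "dr": [0, 0, 0]},
    {"dp": [0, 0, 0], "dr": [0, 0, 0]},
    {"dp": [0, 0, 0], "dr": [0, 0, 0]},
    {"dp": [0, 0, 0], "dr": [0, 0, 0]},
    {"dp": [0, 0, 0], "dr": [0, 0, 0]},
    {"dp": [0, 0, 0], "dr": [0, 0, 0]}
  ],
  "hand": 4.5
}}

```text
time_s: 6.7
tcp_pos: [0.545, 0.2964, 0.2433]
ee_rot: [[0.005, 0.707, 0.707], [0.0, 0.707, -0.707], [-1.0, 0.004, 0.004]]
ft_force: [-0.4, 0.4, -0.2]
gripper_width: 0.592
```

```bash
python3 -c "
from g import *
rep([.54118+.0035,.29293+.0035,.2437],45.07)"
```

```text
t 6.7 tcp [0.545  0.2964 0.2433] dp cm [-0.04 -0.01 -0.03] yaw 45.01 want 45.07 x axis [ 5.3e-03  3.0e-04 -1.0e+00] F [-0.4  0.4 -0.2] w 0.5922719119913936 tilt y,z deg [0.22 0.2 ]
```

The opening is 55.7 mm, so the plate is gripped. I'll lift straight up.

{"name": "move_arm", "arguments": {
  "plan": [
    {"dp": [-0.3, 0, 0], "dr": [0, 0, 0]},
    {"dp": [-0.7, 0, 0], "dr": [0, 0, 0]},
    {"dp": [-1, 0, 0], "dr": [0, 0, 0]},
    {"dp": [-1.5, 0, 0], "dr": [0, 0, 0]},
    {"dp": [-1.5, 0, 0], "dr": [0, 0, 0]},
    {"dp": [-1.5, 0, 0], "dr": [0, 0, 0]},
    {"dp": [-1.5, 0, 0], "dr": [0, 0, 0]},
    {"dp": [0, 0, 0], "dr": [0, 0, 0]}
  ],
  "hand": 4.5
}}

```text
time_s: 7.5
tcp_pos: [0.544, 0.2961, 0.3301]
ee_rot: [[0.004, 0.707, 0.707], [-0.0, 0.707, -0.707], [-1.0, 0.003, 0.003]]
ft_force: [-0.7, 0.7, -3.4]
gripper_width: 0.589
```

Run:
```python
from g import *
rep([.545,.2964,.2433],45)
im=snap('wrist','w4.png'); cv2.imwrite('pics/c4.png',cv2.resize(im[90:390,180:460,::-1],None,fx=2,fy=2,interpolation=cv2.INTER_CUBIC))
```

```text
t 7.5 tcp [0.544  0.2961 0.3301] dp cm [8.68 0.06 0.02] yaw 45.02 want 45 x axis [ 4.3e-03 -2.0e-04 -1.0e+00] F [-0.7  0.7 -3.4] w 0.5894202407770125 tilt y,z deg [0.17 0.18]
```

View pics/c4.png

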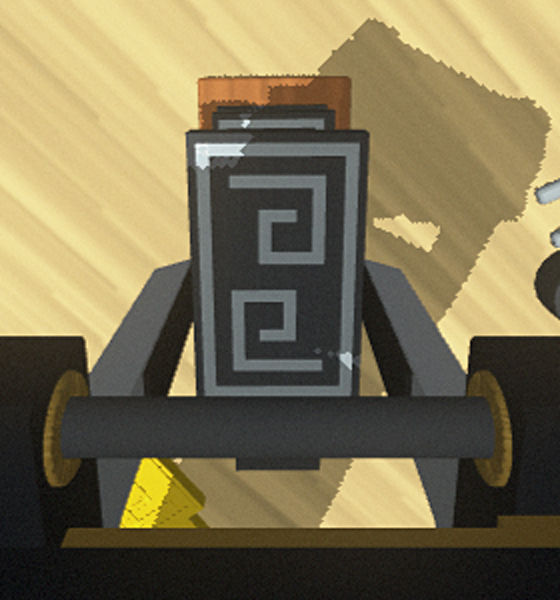

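The plate is held alone. In the crop its tail corners are at (188,131) and (369,131), and its nose end at (236,470)-(320,470). The rest of the stack stays below with plate 2 visible. Next I work out the plate's pose in the tool.

Run:
```python
from g import *
d=np.load('pics/w4.png.npz'); s=state(); R=s['ee_rot']; t=s['tcp_pos']
pts=[(188,131,.06,.028),(369,131,.06,-.028),(236,470,-.06,.015),(320,470,-.06,-.015)]
# plate in tool: top-surface centre at (h, y0, z0), pitch a (tail up +), yaw b about tool x
def r(q):
    h,y0,z0,a,b=q; o=[]
    for u,v,x,y in pts:
        yy=x*np.cos(b)+y*np.sin(b); zz=-y*np.cos(b)+x*np.sin(b)
        p=t+R@np.array([h-np.sin(a)*yy,y0+yy*np.cos(a),z0+zz]); o+=list(proj('w4.png',p)-[u/2+180,v/2+90])
    return np.array(o)
for fix in (0,1):
    f=(lambda q:r(q)) if not fix else (lambda q:r(np.r_[.1913,q[1:3],0,q[4]]))
    q=least_squares(f,[.191,-.005,0,0,0],diff_step=1e-2,x_scale=[.01,.01,.01,.1,.1]); print((q.x*1000).round(1),np.degrees(q.x[3:]),f(q.x).round(1))
```

```text
[191.1  -5.5   0.    0.    0. ] [0. 0.] [-0.9  0.3  0.8  0.3  0.  -0.3  0.  -0.3]
[191.   -5.6   0.    0.    0. ] [0. 0.] [-0.9  0.4  0.8  0.4  0.  -0.4  0.  -0.4]
```

{"name": "move_arm", "arguments": {
  "plan": [
    {"dp": [0, 0, 0], "dr": [6.9, 0, 0]},
    {"dp": [0, 0, 0], "dr": [6.9, 0, 0]},
    {"dp": [0, 0, 0], "dr": [6.9, 0, 0]},
    {"dp": [0, 0, 0], "dr": [6.9, 0, 0]},
    {"dp": [0, 0, 0], "dr": [6.9, 0, 0]},
    {"dp": [0, 0, 0], "dr": [6.9, 0, 0]},
    {"dp": [0, 0, 0], "dr": [6.9, 0, 0]},
    {"dp": [0, 0, 0], "dr": [6.5, 0, 0]}
  ]
}}

```text
time_s: 8.35
tcp_pos: [0.5415, 0.2952, 0.3223]
ee_rot: [[-0.009, 0.978, -0.208], [-0.005, -0.208, -0.978], [-1.0, -0.008, 0.006]]
ft_force: [-0.8, -0.5, -3.4]
gripper_width: 0.592
```

```bash
cat >> g.py <<'E'
J=np.array([.5872,-.2534]); YAW=np.radians(-9.55)
def tgt(nx,h,a,ny=0.,PT=(.2012,-.0055,0)):
    """nose-bottom at jig x=nx, height h above rail, tail-up pitch a deg -> TCP, R"""
    a=np.radians(a); c,s=np.cos(YAW),np.sin(YAW); Rj=np.array([[c,-s,0],[s,c,0],[0,0,1]])
    X=np.array([np.cos(a),0,np.sin(a)]); Z=np.array([-np.sin(a),0,np.cos(a)])
    o=np.array([nx,ny,h])+.06*X
    R=Rj@np.c_[-Z,X,[0,-1,0]]; return np.r_[J,.02]+Rj@o-R@np.array(PT), R
from scipy.spatial.transform import Rotation as Ro
def go(nx,h,a,ny=0.):
    p,R=tgt(nx,h,a,ny); s=state(); r=s['ee_rot']
    print('t',s['time_s'],'dp cm',(100*r.T@(p-s['tcp_pos'])).round(2),'dr',np.degrees(Ro.from_matrix(r.T@R).as_rotvec()).round(2),'w',round(s['gripper_width'],3))
    # current plate pose in jig
    c,q=np.cos(YAW),np.sin(YAW); Rj=np.array([[c,-q,0],[q,c,0],[0,0,1]])
    n=Rj.T@(s['tcp_pos']+r@np.array([.2012,-.0655,0])-np.r_[J,.02]); print('nose mm',(1000*n).round(1),'pitch',np.degrees(np.arcsin(r[2,1])).round(2),'F jig',(Rj.T@s['ft_force']).round(1),'M',s['torque'].round(2))
E
python3 -c "
from g import *
go(-.035,.06,0)"
```

```text
t 8.35 dp cm [ 4.3  18.97 52.54] dr [-2.47  0.36  0.46] w 0.592
nose mm [-203.2  535.   101.6] pitch -0.45 F jig [-0.7 -0.6 -3.4] M [ 0.   -0.05 -0.  ]
```

{"name": "move_arm", "arguments": {
  "plan": [
    {"dp": [0, 1.6, 4.5], "dr": [-2.4, 0, 0]},
    {"dp": [0, 1.6, 4.5], "dr": [0, 0, 0]},
    {"dp": [0, 1.6, 4.5], "dr": [0, 0, 0]},
    {"dp": [0, 1.6, 4.5], "dr": [0, 0, 0]},
    {"dp": [0, 1.6, 4.5], "dr": [0, 0, 0]},
    {"dp": [0, 1.6, 4.5], "dr": [0, 0, 0]},
    {"dp": [0, 1.6, 4.5], "dr": [0, 0, 0]},
    {"dp": [0, 1.6, 4.5], "dr": [0, 0, 0]}
  ]
}}

```text
time_s: 9.15
tcp_pos: [0.6049, -0.0888, 0.3164]
ee_rot: [[-0.019, 0.987, -0.157], [-0.002, -0.157, -0.988], [-1.0, -0.019, 0.005]]
ft_force: [0.8, -0.4, -3.5]
gripper_width: 0.592
```

```bash
python3 -c "
from g import *
go(-.035,.06,0)"
```

```text
t 9.15 dp cm [ 3.54  3.94 16.55] dr [0.53 0.32 1.07] w 0.592
nose mm [-79.1 163.6  96.4] pitch -1.07 F jig [ 0.9 -0.3 -3.5] M [ 0.06 -0.07 -0.06]
```

{"name": "move_arm", "arguments": {
  "plan": [
    {"dp": [0, 1, 4.2], "dr": [0.5, 0.3, 1.1]},
    {"dp": [0, 1, 4.2], "dr": [0, 0, 0]},
    {"dp": [0, 1, 4.2], "dr": [0, 0, 0]},
    {"dp": [0, 0.8, 3.8], "dr": [0, 0, 0]},
    {"dp": [0, 0, 0], "dr": [0, 0, 0]},
    {"dp": [0, 0, 0], "dr": [0, 0, 0]},
    {"dp": [0, 0, 0], "dr": [0, 0, 0]},
    {"dp": [0, 0, 0], "dr": [0, 0, 0]}
  ]
}}

```text
time_s: 9.95
tcp_pos: [0.6129, -0.2686, 0.3094]
ee_rot: [[-0.008, 0.985, -0.173], [0.004, -0.173, -0.985], [-1.0, -0.008, -0.003]]
ft_force: [-0.2, 1.0, -2.8]
gripper_width: 0.594
```

Run:
```python
from g import *
go(-.035,.03,0)
im=snap('wrist','w5.png'); cv2.imwrite('pics/c5.png',cv2.resize(im[30:330,180:460,::-1],None,fx=2,fy=2,interpolation=cv2.INTER_CUBIC))
c,s=np.cos(YAW),np.sin(YAW)
for n,x,y,z in [('base+',.078,.05,.008),('base-',.078,-.05,.008),('ledge+ in',.06,.031,.026),('ledge- in',.06,-.031,.026),('cheek+',.052,.031,.026),('cheek-',.052,-.031,.026)]:
    q=proj('w5.png',[J[0]+c*x-s*y,J[1]+s*x+c*y,z]); print(n,(q-[180,30])*2)
```

```text
t 9.95 dp cm [ 5.82  0.3  -1.06] dr [-0.43 -0.18  0.47] w 0.594
nose mm [-39.3  -9.6  88.7] pitch -0.47 F jig [-0.4  0.9 -2.8] M [ 0.09  0.01 -0.05]
base+ [156.6 227.8]
base- [360.4 226.4]
ledge+ in [191.4 269.6]
ledge- in [324.  268.8]
cheek+ [192.2 286.6]
cheek- [323.6 285.8]
```

View pics/c5.png

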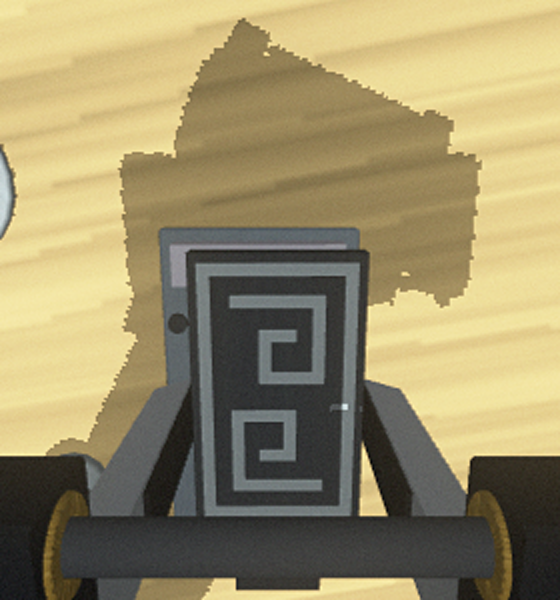

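The view shows the base's tail corners at crop (160,229) and (358,229), within 2 px of the prediction, so the jig pose is confirmed. I'll align now, pitch the tail up and lower.

```bash
python3 -c "
from g import *
go(-.038,.03,6)"
```

```text
t 10.0 dp cm [ 5.27 -2.14 -1.02] dr [-0.42 -0.16  6.47] w 0.595
nose mm [-39.3  -9.4  88.8] pitch -0.47 F jig [-0.4  0.1 -3.9] M [0.06 0.01 0.04]
```

{"name": "move_arm", "arguments": {
  "plan": [
    {"dp": [0, -2.1, -1.0], "dr": [-0.4, -0.1, 6.4]},
    {"dp": [0, 0, 0], "dr": [0, 0, 0]},
    {"dp": [1.2, 0, 0], "dr": [0, 0, 0]},
    {"dp": [1.2, 0, 0], "dr": [0, 0, 0]},
    {"dp": [1.2, 0, 0], "dr": [0, 0, 0]},
    {"dp": [0, 0, 0], "dr": [0, 0, 0]},
    {"dp": [0, 0, 0], "dr": [0, 0, 0]},
    {"dp": [0, 0, 0], "dr": [0, 0, 0]}
  ]
}}

```text
time_s: 10.8
tcp_pos: [0.5999, -0.2529, 0.2691]
ee_rot: [[0.098, 0.982, -0.161], [-0.014, -0.161, -0.987], [-0.995, 0.099, -0.002]]
ft_force: [0.3, 0.0, -3.1]
gripper_width: 0.594
```

```bash
python3 -c "
from g import *
go(-.038,.015,6)"
```

```text
t 10.8 dp cm [ 2.64 -0.9   0.26] dr [ 0.25 -0.12  0.34] w 0.594
nose mm [-32.9   2.7  42.4] pitch 5.66 F jig [ 0.3  0.1 -3.1] M [0.02 0.13 0.03]
```

{"name": "move_arm", "arguments": {
  "plan": [
    {"dp": [0, -0.4, 0.25], "dr": [0.2, -0.1, 0.3]},
    {"dp": [1.1, -0.3, 0], "dr": [0, 0, 0]},
    {"dp": [1.1, -0.1, 0], "dr": [0, 0, 0]},
    {"dp": [0.3, 0, 0], "dr": [0, 0, 0]},
    {"dp": [0, 0, 0], "dr": [0, 0, 0]},
    {"dp": [0, 0, 0], "dr": [0, 0, 0]},
    {"dp": [0, 0, 0], "dr": [0, 0, 0]},
    {"dp": [0, 0, 0], "dr": [0, 0, 0]}
  ]
}}

```text
time_s: 11.6
tcp_pos: [0.594, -0.2552, 0.2422]
ee_rot: [[0.104, 0.981, -0.166], [-0.018, -0.165, -0.986], [-0.994, 0.106, 0.001]]
ft_force: [-0.5, -0.0, -3.6]
gripper_width: 0.591
```

```bash
python3 -c "
from g import *
go(-.038,.0015,6)"
```

```text
t 11.6 dp cm [ 1.36 -0.23 -0.07] dr [ 0.01  0.03 -0.07] w 0.591
nose mm [-36.9  -0.8  15.2] pitch 6.07 F jig [-0.4 -0.1 -3.6] M [ 0.02  0.12 -0.02]
```

{"name": "move_arm", "arguments": {
  "plan": [
    {"dp": [0.5, 0, -0.05], "dr": [0, 0, 0]},
    {"dp": [0.4, -0.1, 0], "dr": [0, 0, 0]},
    {"dp": [0.3, 0, 0], "dr": [0, 0, 0]},
    {"dp": [0, 0, 0], "dr": [0, 0, 0]},
    {"dp": [0, 0, 0], "dr": [0, 0, 0]},
    {"dp": [0, 0, 0], "dr": [0, 0, 0]},
    {"dp": [0, 0, 0], "dr": [0, 0, 0]},
    {"dp": [0, 0, 0], "dr": [0, 0, 0]}
  ]
}}

```text
time_s: 12.4
tcp_pos: [0.5947, -0.2548, 0.2297]
ee_rot: [[0.105, 0.981, -0.166], [-0.019, -0.165, -0.986], [-0.994, 0.107, 0.001]]
ft_force: [0.3, 0.2, -3.4]
gripper_width: 0.593
```

```bash
python3 -c "
from g import *
go(-.050,.002,6)"
```

```text
t 12.4 dp cm [-0.07 -1.35 -0.01] dr [ 0.02  0.06 -0.13] w 0.593
nose mm [-36.1  -0.4   2.7] pitch 6.13 F jig [ 0.2  0.3 -3.4] M [0.07 0.15 0.06]
```

{"name": "move_arm", "arguments": {
  "plan": [
    {"dp": [-0.05, -0.5, 0], "dr": [0, 0, 0]},
    {"dp": [-0.05, -0.5, 0], "dr": [0, 0, 0]},
    {"dp": [0, -0.4, 0], "dr": [0, 0, 0]},
    {"dp": [0, 0, 0], "dr": [0, 0, 0]},
    {"dp": [0, 0, 0], "dr": [0, 0, 0]},
    {"dp": [0, 0, 0], "dr": [0, 0, 0]},
    {"dp": [0, 0, 0], "dr": [0, 0, 0]},
    {"dp": [0, 0, 0], "dr": [0, 0, 0]}
  ]
}}

```text
time_s: 13.2
tcp_pos: [0.5795, -0.2523, 0.2296]
ee_rot: [[0.106, 0.98, -0.166], [-0.019, -0.165, -0.986], [-0.994, 0.107, 0.001]]
ft_force: [-0.5, -0.1, -4.1]
gripper_width: 0.589
```

```bash
python3 -c "
from g import *
go(-.057,.002,6)"
```

```text
t 13.2 dp cm [ 0.01 -0.51 -0.02] dr [ 0.02  0.08 -0.16] w 0.589
nose mm [-51.3  -0.5   2.6] pitch 6.16 F jig [-0.4 -0.2 -4.1] M [0.11 0.16 0.  ]
```

{"name": "move_arm", "arguments": {
  "plan": [
    {"dp": [-0.02, -0.2, 0], "dr": [0, 0, 0]},
    {"dp": [-0.02, -0.2, 0], "dr": [0, 0, 0]},
    {"dp": [0, 0, 0], "dr": [0, 0, 0]},
    {"dp": [0, 0, 0], "dr": [0, 0, 0]},
    {"dp": [0, 0, 0], "dr": [0, 0, 0]},
    {"dp": [0, 0, 0], "dr": [0, 0, 0]},
    {"dp": [0, 0, 0], "dr": [0, 0, 0]},
    {"dp": [0, 0, 0], "dr": [0, 0, 0]}
  ]
}}

```text
time_s: 14.0
tcp_pos: [0.5768, -0.252, 0.231]
ee_rot: [[0.113, 0.98, -0.167], [-0.022, -0.165, -0.986], [-0.993, 0.115, 0.003]]
ft_force: [2.2, -0.3, -3.9]
gripper_width: 0.592
```

```bash
python3 -c "
from g import *
go(-.060,.002,6)"
```

```text
t 14.0 dp cm [ 0.15 -0.56 -0.03] dr [-0.03  0.15 -0.6 ] w 0.592
nose mm [-52.4  -0.8   3.6] pitch 6.6 F jig [ 2.2  0.1 -3.9] M [ 0.03 -0.36 -0.01]
```

{"name": "move_arm", "arguments": {
  "plan": [
    {"dp": [0.1, -0.4, 0], "dr": [0, 0, -0.5]},
    {"dp": [0, -0.4, 0], "dr": [0, 0, 0]},
    {"dp": [0, -0.2, 0], "dr": [0, 0, 0]},
    {"dp": [0, 0, 0], "dr": [0, 0, 0]},
    {"dp": [0, 0, 0], "dr": [0, 0, 0]},
    {"dp": [0, 0, 0], "dr": [0, 0, 0]},
    {"dp": [0, 0, 0], "dr": [0, 0, 0]},
    {"dp": [0, 0, 0], "dr": [0, 0, 0]}
  ]
}}

```text
time_s: 14.8
tcp_pos: [0.5723, -0.2509, 0.2338]
ee_rot: [[0.133, 0.976, -0.173], [-0.029, -0.17, -0.985], [-0.991, 0.136, 0.005]]
ft_force: [3.9, -0.6, -5.9]
gripper_width: 0.591
```

```bash
python3 -c "
from g import *
go(-.060,.002,6)"
```

```text
t 14.8 dp cm [ 0.47 -0.15 -0.  ] dr [-0.35  0.34 -1.82] w 0.591
nose mm [-52.6  -0.9   5.5] pitch 7.82 F jig [ 4.   0.1 -5.9] M [-0.06 -0.97 -0.03]
```

{"name": "move_arm", "arguments": {
  "plan": [
    {"dp": [0.1, -0.1, 0], "dr": [0, 0, -0.8]},
    {"dp": [0.1, -0.1, 0], "dr": [0, 0, -0.8]},
    {"dp": [0.1, -0.1, 0], "dr": [0, 0, -0.8]},
    {"dp": [0.1, -0.1, 0], "dr": [0, 0, -0.8]},
    {"dp": [0.1, -0.1, 0], "dr": [0, 0, -0.6]},
    {"dp": [0, 0, 0], "dr": [0, 0, -0.4]},
    {"dp": [0, 0, 0], "dr": [0, 0, -0.4]},
    {"dp": [0, 0, 0], "dr": [0, 0, -0.4]}
  ]
}}

```text
time_s: 15.6
tcp_pos: [0.5753, -0.2512, 0.2337]
ee_rot: [[0.084, 0.98, -0.179], [-0.025, -0.178, -0.984], [-0.996, 0.087, 0.009]]
ft_force: [7.7, 0.2, -5.5]
gripper_width: 0.594
```

```bash
python3 -c "
from g import *
go(-.062,.002,6)"
```

```text
t 15.6 dp cm [ 0.43 -0.61  0.03] dr [-0.73  0.59  0.99] w 0.594
nose mm [-59.8  -1.    7.6] pitch 5.01 F jig [ 7.5  1.5 -5.5] M [ 0.03 -1.58  0.05]
```

{"name": "move_arm", "arguments": {
  "plan": [
    {"dp": [0.15, -0.05, 0], "dr": [-0.4, 0.3, -0.4]},
    {"dp": [0.15, -0.05, 0], "dr": [-0.3, 0.3, -0.4]},
    {"dp": [0.15, -0.05, 0], "dr": [0, 0, -0.4]},
    {"dp": [0.1, -0.05, 0], "dr": [0, 0, -0.4]},
    {"dp": [0, 0, 0], "dr": [0, 0, -0.4]},
    {"dp": [0, 0, 0], "dr": [0, 0, -0.4]},
    {"dp": [0, 0, 0], "dr": [0, 0, -0.4]},
    {"dp": [0, 0, 0], "dr": [0, 0, -0.4]}
  ]
}}

```text
time_s: 16.4
tcp_pos: [0.581, -0.2526, 0.2344]
ee_rot: [[0.067, 0.983, -0.171], [-0.017, -0.17, -0.985], [-0.998, 0.069, 0.006]]
ft_force: [5.9, -0.4, -6.5]
gripper_width: 0.585
```

Run:
```python
from g import *
go(-.062,.002,5)
im=snap('wrist','w6.png'); a=cv2.resize(im[60:320,200:440,::-1],None,fx=2.2,fy=2.2,interpolation=cv2.INTER_CUBIC)
b=snap('scene','s6.png')[215:285,235:305,::-1]; b=cv2.resize(b,(270,270),interpolation=cv2.INTER_CUBIC)
c=snap('side','d6.png')[135:185,295:375,::-1]; c=cv2.resize(c,(270,170),interpolation=cv2.INTER_CUBIC)
o=np.zeros((a.shape[0],a.shape[1]+270,3),np.uint8); o[:,:a.shape[1]]=a; o[:270,a.shape[1]:]=b; o[280:450,a.shape[1]:]=c
cv2.imwrite('pics/c6.png',o)
```

```text
t 16.4 dp cm [ 0.57 -0.84 -0.02] dr [-0.28  0.34  1.04] w 0.585
nose mm [-57.7  -1.1   9.2] pitch 3.97 F jig [ 5.9  0.6 -6.5] M [-0.01 -1.36 -0.03]
```

View pics/c6.png

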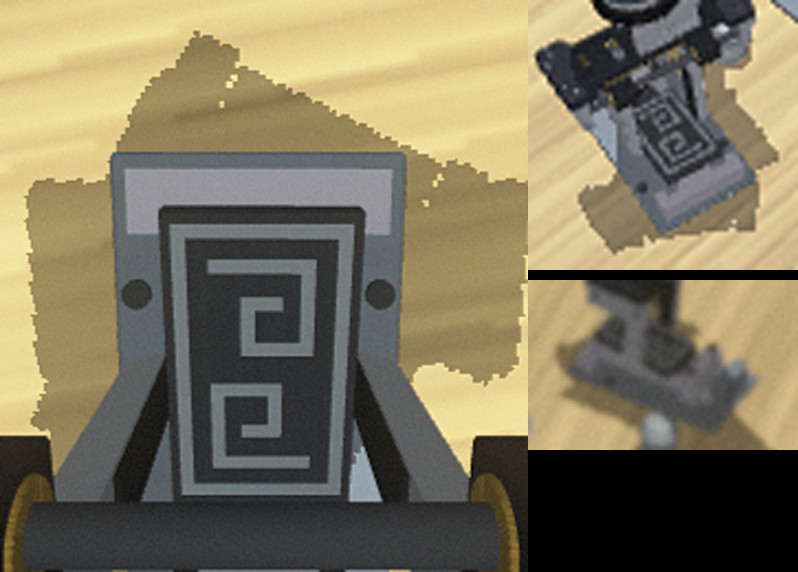

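The picture shows the plate has pitched up about 4° within the grip: the tail edge is at crop (161..365, 207), wider than before. Using the key-ring corners I fit the true plate pose.

```bash
cat >> g.py <<'E'
def bp(f,px,R,t,h):  # pixel -> tool-plane x=h
    o,d=ray(f,px); o=R.T@(o-t); d=R.T@d; return o+d*(h-o[0])/d[0]
def toolpose(f):  # from camera extrinsics, camera fixed in tool
    w=np.load('pics/w4.png.npz')['e']; R4=np.array([[.0043,.7070,.7072],[-.0002,.7072,-.7070],[-1,.003,.003]]); U,_,V=np.linalg.svd(R4); R4=U@V
    T4=np.eye(4); T4[:3,:3]=R4; T4[:3,3]=[.544,.2961,.3301]
    T=np.linalg.inv(np.load('pics/'+f+'.npz')['e'])@w@T4; return T[:3,:3],T[:3,3]
def ring():
    R,t=toolpose('w4.png'); out=[]
    for u,v in [(193,142),(361,142),(204,397),(352,397),(188,131),(369,131)]:
        p=bp('w4.png',(u/2+180,v/2+90),R,t,.1912); out.append((p[1]+.0055,p[2]))
    return np.array(out)
def platefit(f,pts,s,off):
    R,t=toolpose(f); M=ring()
    d=np.load('pics/'+f+'.npz')
    def pj(p): c=d['e'][:3,:3]@p+d['e'][:3,3]; q=d['m']@[c[0],-c[1],-c[2]]; return q[:2]/q[2]
    def r(q):
        h,y0,z0,a,b=q[0]/100,q[1]/100,q[2]/100,q[3],q[4]; o=[]
        for (u,v),(x,y) in zip(pts,M):
            yy=x*np.cos(b)-y*np.sin(b); zz=y*np.cos(b)+x*np.sin(b)
            o+=list(pj(t+R@np.array([h-np.sin(a)*yy,y0+yy*np.cos(a),z0+zz]))-[u/s+off[0],v/s+off[1]])
        return np.array(o)
    q=least_squares(r,[19.1,-.5,0,0,0]).x; print('plate top centre in tool mm',(q[:3]*10).round(1),'pitch,yaw',np.degrees(q[3:]).round(2),'res',r(q).round(1))
    a=q[3]; X=np.array([-np.sin(a),np.cos(a),0]); Z=np.array([-np.cos(a),-np.sin(a),0])
    o=q[:3]/100-.01*Z
    c,w=np.cos(YAW),np.sin(YAW); Rj=np.array([[c,-w,0],[w,c,0],[0,0,1]])
    for n,k in (('nose',-.06),('orig',0),('tail',.06)): print(n,(1000*Rj.T@(t+R@(o+k*X)-np.r_[J,.02])).round(1))
    return o
E
python3 - <<'E'
from g import *
print((ring()*1000).round(1))
platefit('w6.png',[(169,223),(355,223),(182,495),(349,495),(161,207),(365,207)],2.2,(200,60))
E
```

```text
[[ 56.5 -26.2]
 [ 56.5  24.7]
 [-30.7 -25.6]
 [-30.7  24.9]
 [ 59.8 -27.6]
 [ 59.8  27. ]]
plate top centre in tool mm [191.6  -4.6   0.7] pitch,yaw [ 3.68 -0.42] res [-0.6 -0.7  0.5 -1.3  1.1  0.5 -1.6  0.1  0.4  1.1  0.1  0.4]
nose [-56.9  -1.5   5. ]
orig [ 2.5 -1.8 13. ]
tail [62.  -2.1 20.9]
```

{"name": "move_arm", "arguments": {
  "plan": [
    {"dp": [0.25, -0.25, 0], "dr": [-0.2, 0.2, -0.3]},
    {"dp": [0.25, -0.25, 0], "dr": [0, 0, -0.3]},
    {"dp": [0.25, -0.25, 0], "dr": [0, 0, -0.3]},
    {"dp": [0.25, -0.25, 0], "dr": [0, 0, -0.3]},
    {"dp": [0.2, -0.2, 0], "dr": [0, 0, -0.3]},
    {"dp": [0.1, -0.2, 0], "dr": [0, 0, -0.3]},
    {"dp": [0, -0.15, 0], "dr": [0, 0, -0.3]},
    {"dp": [0, -0.15, 0], "dr": [0, 0, -0.3]}
  ]
}}

```text
time_s: 17.35
tcp_pos: [0.5758, -0.2518, 0.2337]
ee_rot: [[0.076, 0.982, -0.175], [-0.021, -0.174, -0.985], [-0.997, 0.078, 0.008]]
ft_force: [7.9, 0.5, -5.3]
gripper_width: 0.592
```

```bash
cat >> g.py <<'E'
PP=[(169,223),(355,223),(182,495),(349,495),(161,207),(365,207)]
def st(o=(.20144,-.0052,.0007),a=3.68):
    s=state(); R=s['ee_rot']; t=s['tcp_pos']; a=np.radians(a); X=np.array([-np.sin(a),np.cos(a),0]); o=np.array(o)
    c,w=np.cos(YAW),np.sin(YAW); Rj=np.array([[c,-w,0],[w,c,0],[0,0,1]])
    print('t',s['time_s'],'pitch tool',np.degrees(np.arcsin(R[2,1])).round(2),'F',(Rj.T@s['ft_force']).round(1),'My',s['torque'].round(2),'w',round(s['gripper_width'],3),'tcp jig',(1000*Rj.T@(t-np.r_[J,.02])).round(1))
    e=np.degrees(Ro.from_matrix(R.T@tgt(0,0,0)[1]).as_rotvec()); print('dr to level',e.round(2))
    for n,k in (('nose',-.06),('tail',.06)): print(n,(1000*Rj.T@(t+R@(o+k*X)-np.r_[J,.02])).round(1))
E
python3 -c "
from g import *
st()"
```

```text
t 17.35 pitch tool 4.5 F [ 7.7  1.8 -5.3] My [ 0.11 -1.63 -0.07] w 0.592 tcp jig [-11.5  -0.3 213.7]
dr to level [-0.5   0.46 -4.5 ]
nose [-60.3  -2.2   3.9]
tail [58.5 -3.2 21. ]
```

{"name": "move_arm", "arguments": {
  "plan": [
    {"dp": [0.4, -0.15, -0.1], "dr": [-0.3, 0.3, -0.3]},
    {"dp": [0.4, -0.15, -0.1], "dr": [-0.2, 0.2, -0.3]},
    {"dp": [0.4, -0.15, -0.05], "dr": [0, 0, -0.3]},
    {"dp": [0.3, -0.15, 0], "dr": [0, 0, -0.3]},
    {"dp": [0.2, -0.15, 0], "dr": [0, 0, -0.3]},
    {"dp": [0.2, -0.15, 0], "dr": [0, 0, -0.3]},
    {"dp": [0.2, -0.15, 0], "dr": [0, 0, -0.3]},
    {"dp": [0.2, -0.15, 0], "dr": [0, 0, -0.3]}
  ]
}}

```text
time_s: 18.15
tcp_pos: [0.5773, -0.252, 0.2257]
ee_rot: [[0.084, 0.982, -0.169], [-0.027, -0.168, -0.985], [-0.996, 0.087, 0.013]]
ft_force: [7.1, 1.6, -0.2]
gripper_width: 0.592
```

```bash
python3 -c "
from g import *
st()"
```

```text
t 18.15 pitch tool 4.99 F [ 6.8  2.7 -0.2] My [ 0.32 -1.1  -0.08] w 0.592 tcp jig [-10.   -0.3 205.7]
dr to level [-0.18  0.73 -4.99]
nose [-57.   -3.5  -4.4]
tail [61.6 -3.7 13.6]
```

```bash
cat >> g.py <<'E'
def track(f):
    snap('wrist',f); A=cv2.imread('pics/w6.png',0); B=cv2.imread('pics/'+f,0)
    p0=np.float32([[u/2.2+200,v/2.2+60] for u,v in PP]).reshape(-1,1,2)
    p1,ok,e=cv2.calcOpticalFlowPyrLK(A,B,p0,None,winSize=(15,15),maxLevel=3)
    p2,_,_=cv2.calcOpticalFlowPyrLK(B,A,p1,None,winSize=(15,15),maxLevel=3)
    print('fb err',np.abs(p2-p0).max(axis=(1,2)).round(2)); return platefit(f,p1[:,0],1,(0,0))
E
python3 -c "
from g import *
track('w7.png')"
```

```text
fb err [0.92 0.47 0.04 0.06 0.32 0.14]
plate top centre in tool mm [192.   -4.    0.7] pitch,yaw [-0.62 -0.32] res [-0.8  0.1  0.6 -1.3  1.7 -0.1 -2.1  0.9  0.6  0.6 -0.1 -0.2]
nose [-57.6  -3.1  -0.5]
orig [ 2.2 -3.3  4. ]
tail [62.1 -3.4  8.6]
```

{"name": "move_arm", "arguments": {
  "plan": [
    {"dp": [0, -0.3, -0.1], "dr": [0, 0.2, -0.3]},
    {"dp": [0.05, -0.3, -0.1], "dr": [0, 0.2, -0.3]},
    {"dp": [0.1, -0.3, -0.1], "dr": [0, 0.2, -0.3]},
    {"dp": [0.1, -0.3, -0.1], "dr": [0, 0, -0.3]},
    {"dp": [0.1, -0.3, -0.05], "dr": [0, 0, -0.3]},
    {"dp": [0.1, -0.3, 0], "dr": [0, 0, -0.3]},
    {"dp": [0.1, -0.3, 0], "dr": [0, 0, -0.3]},
    {"dp": [0.1, -0.3, 0], "dr": [0, 0, -0.3]}
  ]
}}

```text
time_s: 19.0
tcp_pos: [0.5669, -0.249, 0.2304]
ee_rot: [[0.106, 0.979, -0.175], [-0.039, -0.172, -0.984], [-0.994, 0.111, 0.02]]
ft_force: [12.5, 0.7, -5.6]
gripper_width: 0.587
```

```bash
python3 -c "
from g import *
st((.202,-.004,.0007),-.62)
track('w8.png')"
```

```text
t 19.0 pitch tool 6.36 F [12.2  2.8 -5.6] My [ 0.28 -2.39 -0.01] w 0.587 tcp jig [-20.8   1.  210.4]
dr to level [-0.46  1.16 -6.36]
nose [-62.1  -3.4   3.3]
tail [57.3 -4.3 15.3]
fb err [6.600e-01 5.158e+01 1.000e-02 1.000e-02 2.900e-01 4.981e+01]
plate top centre in tool mm [188.6  -2.4   0.2] pitch,yaw [ 2.91 -0.14] res [-1.9 -1.3  0.8 -2.2 -0.   0.3 -2.1  0.2  2.3  4.2  0.5 -1. ]
nose [-61.2  -2.6   3.2]
orig [-1.9 -3.  12.8]
tail [57.3 -3.3 22.5]
```

{"name": "move_arm", "arguments": {
  "plan": [
    {"dp": [0.3, -0.2, 0], "dr": [-0.2, 0.5, -0.4]},
    {"dp": [0.3, -0.2, 0], "dr": [-0.2, 0.5, -0.4]},
    {"dp": [0.3, -0.2, 0], "dr": [0, 0.4, -0.4]},
    {"dp": [0.3, -0.2, 0], "dr": [0, 0.3, -0.4]},
    {"dp": [0.3, -0.2, 0], "dr": [0, 0.2, -0.4]},
    {"dp": [0.2, -0.2, 0], "dr": [0, 0.1, -0.4]},
    {"dp": [0.2, -0.2, 0], "dr": [0, 0.1, -0.4]},
    {"dp": [0.2, -0.2, 0], "dr": [0, 0.1, -0.4]}
  ]
}}

```text
time_s: 19.85
tcp_pos: [0.5669, -0.2528, 0.2263]
ee_rot: [[0.116, 0.979, -0.169], [-0.02, -0.168, -0.986], [-0.993, 0.118, -0.0]]
ft_force: [9.1, 0.5, -0.7]
gripper_width: 0.597
```

```bash
cat >> g.py <<'E'
def track(f,ref='w6.png'):
    # match ref plate texture by feature flow, RANSAC, on plate plane
    snap('wrist',f); A=cv2.imread('pics/w6.png',0); B=cv2.imread('pics/'+f,0)
    m=np.zeros_like(A); cv2.fillConvexPoly(m,np.int32([[u/2.2+200,v/2.2+60] for u,v in (PP[4],PP[5],PP[3],PP[2])]),255)
    p0=cv2.goodFeaturesToTrack(A,60,.05,5,mask=m); 
    p1,ok,e=cv2.calcOpticalFlowPyrLK(A,B,p0,None,winSize=(21,21),maxLevel=4)
    p2,_,_=cv2.calcOpticalFlowPyrLK(B,A,p1,None,winSize=(21,21),maxLevel=4)
    g=(np.abs(p2-p0).max(axis=(1,2))<.5)&(ok[:,0]>0)
    H,i=cv2.findHomography(p0[g],p1[g],cv2.RANSAC,1.5); print('feat',g.sum(),'inl',i.sum())
    q=cv2.perspectiveTransform(np.float32([[u/2.2+200,v/2.2+60] for u,v in PP]).reshape(-1,1,2),H)[:,0]
    return platefit(f,q,1,(0,0))
E
python3 -c "
from g import *
st((.1986,-.0029,.0),2.91)
track('w9.png')"
```

```text
t 19.85 pitch tool 6.77 F [ 8.9  2.  -0.7] My [ 0.25 -1.34 -0.08] w 0.597 tcp jig [-20.2  -2.8 206.3]
dr to level [-0.17  0.01 -6.77]
nose [-58.8  -2.6  -1.4]
tail [59.5 -3.  18.8]
feat 19 inl 18
plate top centre in tool mm [190.   -2.6   0.5] pitch,yaw [-4.09  0.01] res [-0.3 -0.2  0.6 -1.8  0.4  0.8 -1.8 -0.2  0.7  1.7  0.2 -0.2]
nose [-61.   -2.8   4.4]
orig [-1.1 -3.   7.2]
tail [58.8 -3.2  9.9]
```

{"name": "move_arm", "arguments": {
  "plan": [
    {"dp": [0.2, -0.2, -0.2], "dr": [0, 0, -0.4]},
    {"dp": [0.2, -0.2, -0.2], "dr": [0, 0, -0.4]},
    {"dp": [0.3, -0.2, -0.15], "dr": [0, 0, -0.4]},
    {"dp": [0.3, -0.2, -0.1], "dr": [0, 0, -0.4]},
    {"dp": [0.3, -0.2, -0.05], "dr": [0, 0, -0.4]},
    {"dp": [0.3, -0.2, -0.05], "dr": [0, 0, -0.4]},
    {"dp": [0.3, -0.2, 0], "dr": [0, 0, -0.4]},
    {"dp": [0.3, -0.2, 0], "dr": [0, 0, -0.4]}
  ]
}}

```text
time_s: 20.7
tcp_pos: [0.5682, -0.2496, 0.2223]
ee_rot: [[0.116, 0.978, -0.173], [-0.04, -0.169, -0.985], [-0.992, 0.121, 0.019]]
ft_force: [8.0, 4.3, 3.4]
gripper_width: 0.592
```

```bash
python3 -c "
from g import *
st((.200,-.0033,.0),-4.1)
track('w10.png')"
```

```text
t 20.7 pitch tool 6.97 F [7.2 5.6 3.4] My [ 0.88 -1.24  0.16] w 0.592 tcp jig [-19.4   0.6 202.3]
dr to level [-0.33  1.13 -6.97]
nose [-58.4  -3.    0.4]
tail [61.5 -3.7  6.4]
feat 22 inl 19
plate top centre in tool mm [190.5  -2.2   0.7] pitch,yaw [-8.51 -0.19] res [-0.3 -0.5  0.4 -1.5  0.7  0.8 -1.6 -0.1  0.7  1.2  0.   0.1]
nose [-59.9  -3.2   4.5]
orig [ 0.  -3.7  2.9]
tail [60.  -4.1  1.3]
```

Run:
```python
from g import *
a=cv2.resize(cv2.imread('pics/w10.png')[60:320,200:440],None,fx=2.2,fy=2.2,interpolation=cv2.INTER_CUBIC)
b=snap('scene','s10.png')[215:285,235:305,::-1]; b=cv2.resize(b,(270,270),interpolation=cv2.INTER_CUBIC)
c=snap('side','d10.png')[135:185,295:375,::-1]; c=cv2.resize(c,(270,170),interpolation=cv2.INTER_CUBIC)
o=np.zeros((a.shape[0],a.shape[1]+270,3),np.uint8); o[:,:a.shape[1]]=a; o[:270,a.shape[1]:]=b; o[280:450,a.shape[1]:]=c
cv2.imwrite('pics/c10.png',o); st()
```

```text
t 20.85 pitch tool 6.97 F [6.9 4.2 1.1] My [ 0.66 -1.32  0.07] w 0.592 tcp jig [-19.4   0.7 202.2]
dr to level [-0.3   1.14 -6.97]
nose [-59.1  -3.8  -9.4]
tail [58.8 -4.2 12.7]
```

View pics/c10.png

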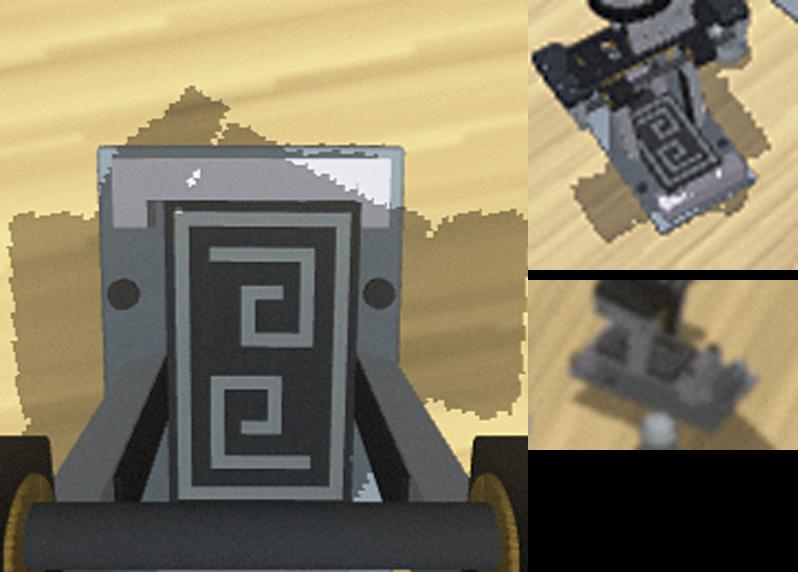

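The picture shows the tail edge at crop row 202 just inside the ledge face. The plate sits about 3 mm to the right, with its right tail edge (361) on the right cheek and the left gap at 148–165. I'll ease it up a little and shift it to +y.

{"name": "move_arm", "arguments": {
  "plan": [
    {"dp": [-0.1, -0.25, -0.1], "dr": [0, 0.3, -0.4]},
    {"dp": [0, -0.25, -0.2], "dr": [0, 0.5, -0.4]},
    {"dp": [0.1, -0.25, -0.2], "dr": [0, 0.5, -0.4]},
    {"dp": [0.15, -0.25, -0.2], "dr": [0, 0.5, -0.4]},
    {"dp": [0.15, -0.25, -0.2], "dr": [0, 0.4, -0.4]},
    {"dp": [0.15, -0.25, -0.1], "dr": [0, 0.3, -0.4]},
    {"dp": [0.15, -0.25, 0], "dr": [0, 0.1, -0.4]},
    {"dp": [0.15, -0.25, 0], "dr": [0, 0, -0.4]}
  ]
}}

```text
time_s: 21.65
tcp_pos: [0.5629, -0.2461, 0.2279]
ee_rot: [[0.128, 0.978, -0.167], [-0.029, -0.164, -0.986], [-0.991, 0.131, 0.007]]
ft_force: [12.4, 2.2, -4.7]
gripper_width: 0.588
```

```bash
python3 -c "
from g import *
st((.2005,-.0037,.0007),-8.5)
track('w11.png')"
```

```text
t 21.65 pitch tool 7.54 F [11.9  4.2 -4.7] My [ 0.58 -2.39 -0.14] w 0.588 tcp jig [-25.2   3.1 207.9]
dr to level [-0.01  0.4  -7.54]
nose [-62.5   1.1   9.7]
tail [57.5  1.   7.7]
feat 18 inl 16
plate top centre in tool mm [187.7  -0.6   0.2] pitch,yaw [-4.34  0.23] res [-0.1  0.6  0.8 -2.6 -0.8  0.5 -1.7 -0.2  1.1  2.8  0.5 -1. ]
nose [-61.7   1.9   8.3]
orig [-1.8  1.9 11.7]
tail [58.1  1.9 15. ]
```

{"name": "move_arm", "arguments": {
  "plan": [
    {"dp": [0.3, -0.2, 0.1], "dr": [0, 0, -0.4]},
    {"dp": [0.3, -0.2, 0], "dr": [0, 0.1, -0.4]},
    {"dp": [0.4, -0.2, 0], "dr": [0, 0.1, -0.4]},
    {"dp": [0.4, -0.2, 0], "dr": [0, 0.1, -0.4]},
    {"dp": [0.4, -0.2, 0], "dr": [0, 0.1, -0.4]},
    {"dp": [0.4, -0.2, 0], "dr": [0, 0.1, -0.4]},
    {"dp": [0.3, -0.2, 0], "dr": [0, 0.1, -0.4]},
    {"dp": [0.3, -0.2, 0], "dr": [0, 0.1, -0.4]}
  ]
}}

```text
time_s: 22.5
tcp_pos: [0.5647, -0.2479, 0.2199]
ee_rot: [[0.128, 0.977, -0.169], [-0.025, -0.168, -0.986], [-0.992, 0.13, 0.003]]
ft_force: [3.4, 3.9, 6.8]
gripper_width: 0.59
```

```bash
python3 -c "
from g import *
st((.1977,-.0014,.0002),-4.3)
track('w12.png')"
```

```text
t 22.5 pitch tool 7.47 F [2.7 4.4 6.8] My [ 0.44 -0.85  0.07] w 0.59 tcp jig [-23.1   1.7 199.9]
dr to level [-0.19  0.17 -7.47]
nose [-58.7   1.1   0.3]
tail [61.1  0.7  7. ]
feat 16 inl 13
plate top centre in tool mm [184.4   2.5   1.1] pitch,yaw [-9.08 -0.25] res [-0.7 -1.6  0.3 -0.4  0.1  0.6  0.4 -0.8  0.2  0.3 -0.3  1.8]
nose [-58.2   0.5   8.9]
orig [1.8 0.3 7.2]
tail [61.8  0.1  5.5]
```

Run:
```python
from g import *
a=cv2.resize(cv2.imread('pics/w12.png')[60:320,200:440],None,fx=2.2,fy=2.2,interpolation=cv2.INTER_CUBIC)
b=snap('scene','s12.png')[215:285,235:305,::-1]; b=cv2.resize(b,(270,270),interpolation=cv2.INTER_CUBIC)
c=snap('side','d12.png')[135:185,295:375,::-1]; c=cv2.resize(c,(270,170),interpolation=cv2.INTER_CUBIC)
o=np.zeros((a.shape[0],a.shape[1]+270,3),np.uint8); o[:,:a.shape[1]]=a; o[:270,a.shape[1]:]=b; o[280:450,a.shape[1]:]=c
cv2.imwrite('pics/c12.png',o); st()
```

```text
t 22.65 pitch tool 7.47 F [3.4 3.6 6.7] My [ 0.52 -0.72  0.08] w 0.59 tcp jig [-23.1   1.7 199.8]
dr to level [-0.19  0.17 -7.47]
nose [-61.    0.6 -12.2]
tail [56.8  0.3 11. ]
```

View pics/c12.png

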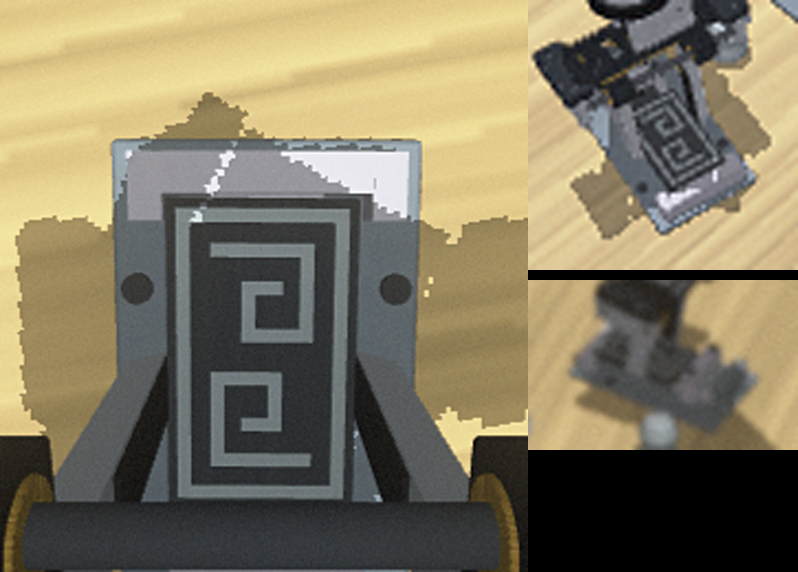

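Run:
```python
from g import *
platefit('w12.png',[(176,208),(351,208),(177,498),(344,498),(164,196),(361,196)],2.2,(200,60))
# check of camera-vs-jig heights: base tail corners and ledge/cheek outer corners
c,s=np.cos(YAW),np.sin(YAW)
for n,x,y,z in [('base+ (112,141)',.078,.05,.008),('base- (420,141)',.078,-.05,.008),('cheek+ in end',.052,.031,.026),('cheek- in end (373,220)',.052,-.031,.026),('ledge face top+',.06,.031,.027),('ledge face top-',.06,-.031,.027),('plate seated tail+ (164,196)',.06,.028+.002,.03),('plate seated tail-(361,196)',.06,-.028+.002,.03),('seated ring front- (344,498)',-.0307,-.0255+.002,.03)]:
    q=proj('w12.png',[J[0]+c*x-s*y,J[1]+s*x+c*y,z]); print(n,((q-[200,60])*2.2).round(0))
```

```text
plate top centre in tool mm [191.1  -1.9  -0. ] pitch,yaw [-6.19  0.37] res [-1.8 -0.3  0.3  0.2  0.4 -0.2  0.1  0.3  1.4 -0.3 -0.4  0.3]
nose [-61.2   1.7  -1.4]
orig [-1.2  1.5 -0.1]
tail [58.8  1.3  1.3]
base+ (112,141) [108. 137.]
base- (420,141) [425. 136.]
cheek+ in end [161. 219.]
cheek- in end (373,220) [374. 219.]
ledge face top+ [160. 191.]
ledge face top- [375. 191.]
plate seated tail+ (164,196) [162. 191.]
plate seated tail-(361,196) [359. 190.]
seated ring front- (344,498) [346. 495.]
```

The plate measures flat (nose −1.4, tail +1.3 mm), 1.5 mm off sideways, with its tail down inside the ledge. Releasing.

{"name": "move_arm", "arguments": {
  "plan": [
    {"dp": [0, 0, 0], "dr": [0, 0, 0]},
    {"dp": [0, 0, 0], "dr": [0, 0, 0]},
    {"dp": [0, 0, 0], "dr": [0, 0, 0]},
    {"dp": [0, 0, 0], "dr": [0, 0, 0]},
    {"dp": [0, 0, 0], "dr": [0, 0, 0]},
    {"dp": [0, 0, 0], "dr": [0, 0, 0]},
    {"dp": [0, 0, 0], "dr": [0, 0, 0]},
    {"dp": [0, 0, 0], "dr": [0, 0, 0]}
  ],
  "hand": 7.6
}}

```text
time_s: 23.45
tcp_pos: [0.564, -0.2484, 0.2206]
ee_rot: [[0.124, 0.978, -0.168], [-0.025, -0.167, -0.986], [-0.992, 0.127, 0.004]]
ft_force: [-0.4, 0.1, -0.4]
gripper_width: 0.805
```

```bash
python3 -c "
from g import *
st()"
```

```text
t 23.45 pitch tool 7.28 F [-0.4  0.1 -0.4] My [0.02 0.08 0.02] w 0.805 tcp jig [-23.7   1.1 200.6]
dr to level [-0.13  0.22 -7.28]
nose [-62.2  -0.3 -11.3]
tail [55.6 -0.5 11.5]
```

{"name": "move_arm", "arguments": {
  "plan": [
    {"dp": [-0.5, 0, 0], "dr": [0, 0, 0]},
    {"dp": [-1.5, 0, 0], "dr": [0, 0, 0]},
    {"dp": [-1.5, 0, 0], "dr": [0, 0, 0]},
    {"dp": [-2, 0, 0], "dr": [0, 0, 0]},
    {"dp": [-2.5, 0, 0], "dr": [0, 0, -3.6]},
    {"dp": [-2.5, 0, 0], "dr": [0, 0, -3.6]},
    {"dp": [0, 0, 0], "dr": [0, 0, 0]},
    {"dp": [0, 0, 0], "dr": [0, 0, 0]}
  ]
}}

```text
time_s: 24.25
tcp_pos: [0.5516, -0.2457, 0.3364]
ee_rot: [[0.003, 0.986, -0.169], [-0.007, -0.169, -0.986], [-1.0, 0.004, 0.007]]
ft_force: [-0.7, 1.4, -0.3]
gripper_width: 0.808
```

Run:
```python
from g import *
st()
im=snap('wrist','w13.png'); a=cv2.resize(im[85:285,240:420,::-1],None,fx=2.95,fy=2.95,interpolation=cv2.INTER_CUBIC)
b=snap('scene','s13.png')[215:285,235:305,::-1]; b=cv2.resize(b,(260,260),interpolation=cv2.INTER_CUBIC)
c=snap('side','d13.png')[135:185,295:375,::-1]; c=cv2.resize(c,(260,163),interpolation=cv2.INTER_CUBIC)
l=cv2.resize(im[85:285,30:240,::-1],(260,160))
o=np.zeros((a.shape[0],a.shape[1]+260,3),np.uint8); w=a.shape[1]; o[:,:w]=a; o[:260,w:]=b; o[262:425,w:]=c; o[428:588,w:]=l
cv2.imwrite('pics/c13.png',o); print(o.shape)
c,s=np.cos(YAW),np.sin(YAW)
for n,x,y,z in [('base+',.078,.05,.008),('base-',.078,-.05,.008),('base-+',-.098,.05,.008),('seated tail+',.06,.028,.03),('seated tail-',.06,-.028,.03),('body+',-.034,.028,.03),('body-',-.034,-.028,.03)]:
    q=proj('w13.png',[J[0]+c*x-s*y,J[1]+s*x+c*y,z]); print(n,((q-[240,85])*2.95).round(0))
```

```text
t 24.25 pitch tool 0.24 F [-0.9  1.3 -0.3] My [0.03 0.05 0.03] w 0.808 tcp jig [-36.4   1.6 316.4]
dr to level [-0.17  0.38 -0.24]
nose [-100.6   -0.2  110.9]
tail [ 19.1  -0.5 119.1]
(590, 791, 3)
base+ [ 88. -10.]
base- [376. -10.]
base-+ [108. 462.]
seated tail+ [147.  39.]
seated tail- [318.  39.]
body+ [154. 319.]
body- [312. 318.]
```

View pics/c13.png

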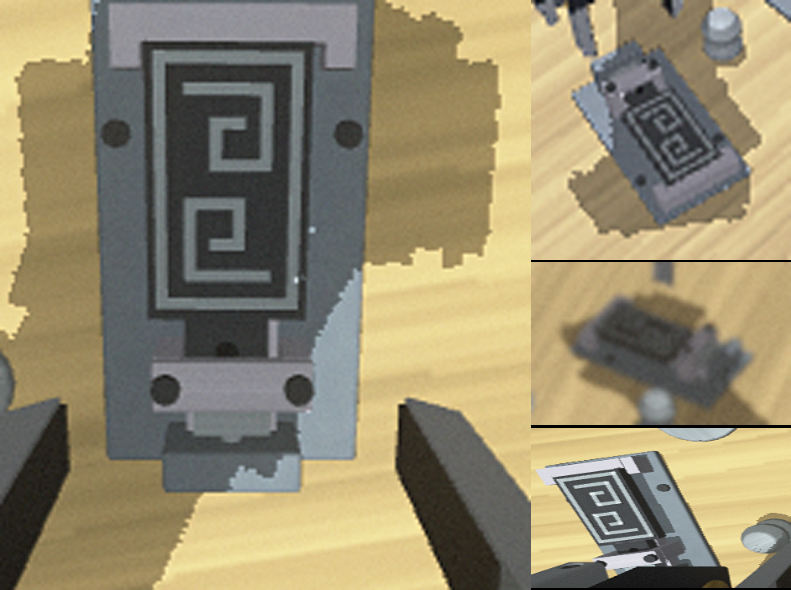

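The last picture shows the plate in the jig: tail edge at crop (143..312, 42) inside the ledge, body front at row 319, nose under the keeper and the stop rod pushed out behind it. That matches the seated prediction to within a few px. The gripper is clear and the force is zero, so I'm handing in.

```bash
python3 -c "
from workcell import *
print(state()['time_s']); print(hand_in())"
```

```text
24.4
the job is handed in; nothing more can be done
None
```

The top plate is off the stack and loaded in the empty jig: nose under the keeper, sprung stop held in, tail down inside the ledge. I let go, backed the gripper clear and handed in at 24.4 s; no verdict was reported.

**Last checks:**
- **Plate pose:** In the final wrist picture the plate's edges match the predicted seated position, about 1 mm lengthwise and 1.5–2 mm sideways towards +y. The last height check, just before release, gave nose −1.4 mm and tail +1.3 mm, so the plate was flat to within measurement error.
- **Sprung stop:** The stop's travel was not read directly. I judged it from the spring force while pushing and from the rod visibly pushed out behind the keeper.
- **Release:** Contact forces dropped to about zero when I opened the gripper. The final picture shows it clear of the jig.
- **Rest of the scene:** The picture after the lift showed plate 2 still on the stack. The loaded jig's plate looked undisturbed in the final wrist view. I did not measure either against its start position, and I checked the bystanders only where they came into view.

**What went wrong on the way:**
- The plate pivoted by several degrees in the grip while I pushed it against the spring.
- On the first lay-down it sat about 3 mm too far to one side, on a cheek, so I eased it up, shifted it and lowered it again.
- One automatic tracking estimate, before release, put the plate about 7 mm too high. A fit from hand-picked points and the final picture both contradicted it.

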